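# Load a flange blank and trip the pedal of an edge-marking press

### The job

Mark the edge of one flange: pick the blank whose outline matches the recess of the small press, lower it in (do not drop it) until it lies flat on the recess floor, hub up, and let go. Only then push the spring pedal down to its stop with the gripper, keep it down for about a second, and let it come all the way back up. Leave the marked blank in the recess and the other blank, the bin, the wrench and the can where they are.

Things in the scene. Friction and masses are not known exactly. Their poses are not given: they have to be found in the camera images.
- round_blank: Round steel flange blank: disc 70 mm diameter, 12 mm thick, with a central cylindrical hub 30 mm diameter rising 24 mm above the disc (36 mm overall); about 0.4 kg. Lies hub up on the bench. Origin: centre of the underside, z up along the hub.
- square_blank: Square steel flange blank, 62 x 62 x 12 mm, with the same hub (30 mm diameter, 24 mm high). Lies hub up on the bench; does not fit the recess. Origin: centre of the underside.
- press: Small edge-marking press fixed to the bench: base plate 260 x 140 x 10 mm; steel nest plate 120 x 120 mm, top 30 mm above the bench, with a round recess 76 mm diameter, 7 mm deep; behind it a grey ram housing 100 x 100 mm, from x = 85 to 185 mm, top 94 mm high. Origin: on the bench under the recess centre; x points from recess to ram housing, z up.
- nest (a point): Centre of the floor of the round recess, 23 mm above the bench; axes as the press. The blank is home when its underside lies on this floor (its disc then stands 5 mm proud of the nest plate).
- ram (a joint): Travel of the marking ram, m: 0 drawn back (its 36 mm wide, 20 mm high face then stands 67 mm from the recess centre, just above the nest plate), 0.035 forward against the rim of the blank. It follows the pedal. It may nudge the blank a few mm within the recess.
- pedal_unit: Fixed base of the radio pedal, 220 x 120 x 10 mm. Origin: centre of its underside, on the bench; x points from the free end of the pedal to its hinge. The hinge pin runs along y at x = +80 mm, z = 34 mm.
- pedal (a joint): Angle of the pedal, rad: 0 up, 0.22 down at its stop. A spring brings it back; about 8 N at the pad starts it and about 17 N holds it at the stop.
- pedal_pad (a point): Centre of the pedal's black ribbed rubber tread (75 x 84 mm), on its upper face, 135 mm from the hinge; about 77 mm above the bench when up and about 47 mm at the stop. The pedal is a steel plate 185 x 90 x 8 mm. Axes: x towards the hinge, z out of the tread.
- parts_bin: Yellow bin with fittings, 100 x 150 x 70 mm; bystander. Origin: centre of the underside.
- wrench: Steel wrench 200 mm long lying on the bench; bystander. Origin near its middle.
- oil_can: Grey can, 60 mm diameter, 140 mm high; bystander. Origin: centre of the underside.
Mind the look-alikes: they are no part of the job. Leave any purple or turquoise look-alike of the round_blank alone.

How it is judged:
By the outcome, as a careful person would: the job done as asked, in the order asked, and still so for the second after the job is handed in, with the robot touching nothing.
It also fails if it takes over 61 s, if anything falls off the work surface, if the arm or the gripper's body presses on something with over 40 N, if the wrist force passes 120 N, or if a joint passes its speed limit or range.

### The arm

A 6-joint arm with a two-finger parallel gripper is mounted at the origin on the work surface. World frame = base frame: x ahead of the robot, y to its left, z up, the work surface at z = 0. Lengths are in mm, angles in rad, forces in N, time in s.
With the tool pointing down it reaches from about 300 to 850 mm from the base axis. Payload 4.2 kg.
Tool frame: the origin (TCP) lies at the very end of the fingers, on their centre line; the grasp point (between the pads) lies 19 mm behind it; z points along the fingers, y is the line along which they close (so a half turn about z gives the same grasp; the last joint's range is limited). The gripper opens to 91 mm and grips with 3 to 60 N. Pads are 32 mm wide; open, the fingers measure 118 mm over their backs; the gripper's body (76 mm by 178 mm) begins 60 mm behind the grasp point.
Start: joints at [1.266, 0.32, 1.565, -0, 1.257, -0.02], TCP at [161.557, 551.854, 213.976] pointing down, gripper open.
Joint ranges: [-3.11, 3.11], [-0.84, 2.01], [0.21, 2.61], [-1.34, 4.49], [0.05, 2.63], [-2.56, 2.56]. Speed limits (rad/s): [2.57, 2.57, 3.14, 3.14, 3.14, 3.14].

### API

Orientations are given as a 3x3 rotation matrix whose columns are the frame's x, y, z axes.
In Python, from cell import telemetry, grab_frame, calibration, workorder gives the robot as it stands.
- The arm moves only by the tool move_arm, never from a script. Its argument "motion" is a list of rows, each a list of 5 numbers: the finger opening in mm, from 0 to 91.2, then the shift along the tool's x, y, z scaled (see below), then the turn about the tool's z scaled (see below). In form: [[grip, x, y, z, spin], ...]. A call has 1 to 10 rows; each row shifts and turns the commanded pose from where the row before left it, along the tool's axes as they then stand; what a row does not reach is not made up. The controller multiplies each number of a shift by 100 mm and each number of a turn by pi/4 rad. A row lasts 1/8 s, in which the tool goes at most 62.5 mm and 10.7 degrees, less where a joint would pass 70% of its speed; a pose out of reach is approached as far as the arm can. A call with a number of a shift or a turn outside -1 to 1 is refused whole. A call with a gripper value outside its range is refused whole. The fingers move at their own pace and stop on an object; "newtons" is the grip in N (left out, the last holds). Time passes only in rows, so rows that do not move let the fingers close. It gives the time, the measured TCP pose, the force, the opening and the grip force at its end, in the units of the state.
- telemetry.state(): the state, without advancing time (a new reading comes with each control period).
- grab_frame(name): name is "scene" or "side" or "wrist"; returns (picture, depth): 400x640x3 uint8, red, green, blue; 400x640 float32, mm along the optical axis (not along the pixel's ray), 0 where there is no reading.
- calibration(name): a dict with "fx", "fy", "cx", "cy" (pixels), "R" (3x3) and "t" (3): a world point X has camera coordinates R X + t; the wrist camera has in their place "tool_from_camera" (4x4, takes a point from camera to tool coordinates, whose origin is the TCP and whose axes are the flange's). Camera axes: x right, y down, z forward; pixel columns grow to the right and rows downward; lengths in mm; the calibration is good to about 2 mm. A picture is of the moment at which its call begins: read the wrist's pose just before it. calibration takes no time and is no camera call.
- workorder.hand_in(): hands the job in; it is judged then, once.
The state is a dict: "time_s": time; "joint_positions": joint angles; "qvel": joint speeds; "effort": joint torques, N m; "position": TCP position; "orientation": TCP orientation; "ft_force": force on the tool from outside, world axes, zero at the start; "moment": the same for the moment, N m; "grip_width": finger opening in mm; "gripper_force": force on a finger pad.
Only numpy, scipy, OpenCV 4.12 (cv2) and the standard library are available. Lean on these libraries where they do the work, as an engineer would, in place of code of your own. Each camera call takes 0.05 s, during which the arm holds its last target. There are 200 camera calls.

## Working session

There is one attempt and no reset: what is moved stays moved. The work goes in short steps, Python scripts to look and compute and a tool call to move; the robot and the scene stay as the last step left them, time stands still between calls to the robot, and variables do not carry over. Pictures are saved under pics/ and viewed, at most 10 in all, crops included, and the job is handed in when it is done.

Besides the shell and the picture viewer there is one more tool, called after "Call:" as name(argument=value, ...) on one line, values as JSON. move_arm: Moves the arm, as the interface text tells. Shifts and turns lie within -1 to 1; 1 stands for 100 mm of shift or pi/4 rad of turn. Its arguments: {"type":"object","properties":{"motion":{"type":"array","items":{"type":"array","items":{"type":"number"}}},"newtons":{"type":"number"}},"required":["motion"]}

```bash
mkdir -p pics
cat > h.py <<'E'
import numpy as np, cv2
from cell import telemetry, grab_frame, calibration, workorder
def grab(n):
    s=telemetry.state(); p,d=grab_frame(n); np.savez(f'{n}.npz',p=p,d=d,pos=s['position'],R=np.array(s['orientation'])); return p,d
def world(n,u,v,z=None):
    f=np.load(f'{n}.npz'); c=calibration(n); d=f['d'][int(v),int(u)] if z is None else 1
    r=np.array([(u-c['cx'])/c['fx'],(v-c['cy'])/c['fy'],1.])
    if 'R' in c:
        R=np.array(c['R']).T; o=-R@np.array(c['t'])
    else:
        T=np.array(c['tool_from_camera']); R=f['R']@T[:3,:3]; o=f['R']@T[:3,3]+f['pos']
    w=R@r
    return o+w*((z-o[2])/w[2] if z is not None else d)
def cloud(n):
    f=np.load(f'{n}.npz'); c=calibration(n); d=f['d']; v,u=np.indices(d.shape)
    P=np.dstack([(u-c['cx'])/c['fx']*d,(v-c['cy'])/c['fy']*d,d])
    if 'R' in c:
        R=np.array(c['R']).T; o=-R@np.array(c['t'])
    else:
        T=np.array(c['tool_from_camera']); R=f['R']@T[:3,:3]; o=f['R']@T[:3,3]+f['pos']
    return P@R.T+o
E
python3 - <<'E'
from h import *
s=telemetry.state(); print(s['time_s'],np.round(s['orientation'],3).tolist(),s['ft_force'],s['grip_width'])
for n in('scene','side'):
    p,d=grab(n); cv2.imwrite(f'pics/{n}.png',p[:,:,::-1])
E
```

```text
0.0 [[-0.96, 0.281, -0.001], [0.281, 0.96, -0.002], [0.0, -0.002, -1.0]] [ 0.16712874 -0.76374704 -0.40773459] 91.2067148937367
```

View pics/scene.png

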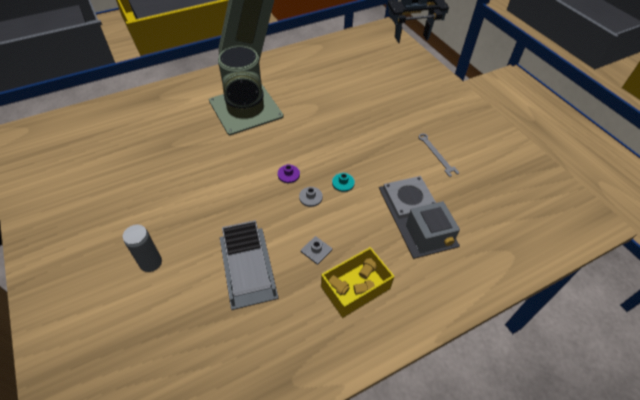

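View pics/side.png

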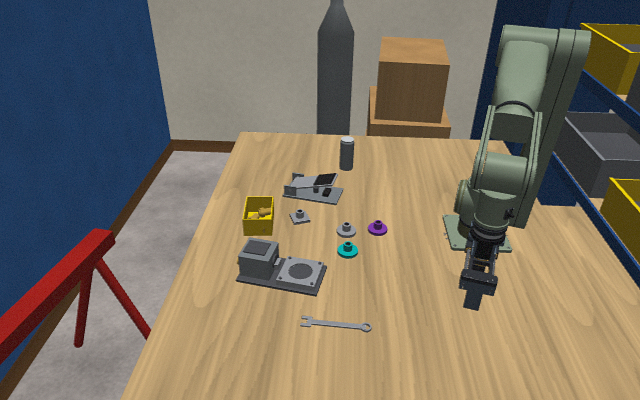

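The scene picture shows the purple disc at (289,173), the grey disc at (311,196), the turquoise disc at (343,181) and the grey square at (317,249). The recess is at (410,195), the pedal tread at (241,237) and its hinge end near (250,290). The grey disc at (311,196) is the target: it is round like the recess and plain steel, while the purple and turquoise ones are look-alikes. I'll confirm with a crop.

Run:
```python
from h import *
p=np.load('scene.npz')['p']; c=p[150:310,210:470,::-1]
cv2.imwrite('pics/crop.png',cv2.resize(c,None,fx=3,fy=3,interpolation=cv2.INTER_CUBIC))
for n,l in(('scene',[(311,190),(289,167),(343,176),(317,243),(410,195),(241,237)]),('side',[(346,224),(301,271)])):
    for u,v in l: print(n,u,v,np.round(world(n,u,v)))
```

```text
scene 311 190 [464.  25.  38.]
scene 289 167 [350.   8.  34.]
scene 343 176 [456. 137.  33.]
scene 317 243 [634. -44.  37.]
scene 410 195 [602. 283.  22.]
scene 241 237 [ 551. -222.   77.]
side 346 224 [462.  29.  38.]
side 301 271 [600. 271.  20.]
```

View pics/crop.png

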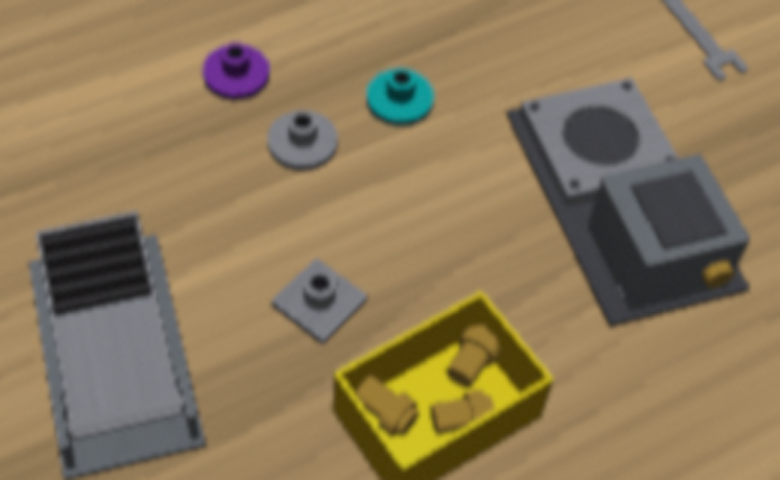

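The crop confirms it: the grey disc at crop (303,138) is round with a hub, the square blank is at (320,300), and the purple and turquoise ones are look-alikes. Next I'll take accurate centres and axes from the depth clouds.

Run:
```python
from h import *
def sel(n,c,r,z0,z1):
    P=cloud(n).reshape(-1,3); return P[(np.hypot(*(P[:,:2]-c).T)<r)&(P[:,2]>z0)&(P[:,2]<z1)]
def circ(Q):
    return cv2.minEnclosingCircle(Q[:,:2].astype(np.float32).reshape(-1,1,2))
for n in('scene','side'):
    Q=sel(n,[463,27],55,6,18);print(n,'disc',circ(Q),len(Q)); Q=sel(n,[463,27],30,32,42);print(n,'hub',circ(Q),len(Q),Q[:,2].mean())
    Q=sel(n,[601,277],120,27,33);print('plate',cv2.minAreaRect(Q[:,:2].astype(np.float32)),len(Q),np.median(Q[:,2]))
    Q=sel(n,[601,277],50,18,26);print('floor',circ(Q),len(Q),np.median(Q[:,2]))
    Q=sel(n,[720,260],150,89,99);print('housing',cv2.minAreaRect(Q[:,:2].astype(np.float32)),len(Q))
    P=cloud(n).reshape(-1,3);Q=sel(n,[600,-225],170,20,90);print('pedal',cv2.minAreaRect(Q[:,:2].astype(np.float32)),len(Q))
    p=np.load(n+'.npz')['p'].reshape(-1,3);m=(p.max(1)<60)&(np.hypot(*(P[:,:2]-[551,-222]).T)<80)&(P[:,2]>50);print('tread',cv2.minAreaRect(P[m][:,:2].astype(np.float32)),m.sum(),P[m].mean(0))
    for z in(0.5,5): pass
T=calibration('wrist');print(np.round(T['tool_from_camera'],2),T['fx'])
f=telemetry.state();R=np.array(f['orientation']);print(R.T@(np.array([463,26,214])-f['position']))
```

```text
scene disc ((461.8935241699219, 23.352500915527344), 36.18849182128906) 256
scene hub ((463.4627685546875, 22.855445861816406), 14.868926048278809) 63 35.228799937671994
plate ((626.5386352539062, 274.5505676269531), (121.8434829711914, 164.7895050048828), 78.67781829833984) 703 29.33725912789248
floor ((601.9541625976562, 276.7108154296875), 47.69395446777344) 394 22.53603640704381
housing ((738.9039916992188, 250.14581298828125), (99.22460174560547, 98.40216827392578), 78.06307983398438) 847
pedal ((624.0900268554688, -174.05108642578125), (228.10133361816406, 202.0741424560547), 72.90876007080078) 2716
tread ((550.8009643554688, -221.27786254882812), (80.44577026367188, 72.29114532470703), 77.20594024658203) 827 [ 552.57154119 -222.05750339   75.12233347]
side disc ((460.21234130859375, 28.358089447021484), 38.37423324584961) 144
side hub ((459.9675598144531, 25.709386825561523), 17.440155029296875) 35 35.44288678121776
plate ((623.7315673828125, 276.37701416015625), (126.40225982666016, 163.17559814453125), 78.18766021728516) 591 29.60187790193538
floor ((601.5108642578125, 276.2835388183594), 48.6288948059082) 280 22.533846958044876
housing ((735.6041259765625, 256.6939392089844), (101.04804992675781, 96.40465545654297), 78.25183868408203) 416
pedal ((615.3634033203125, -175.93687438964844), (236.6778106689453, 194.7147216796875), 78.47709655761719) 707
tread ((567.2846069335938, -220.61111450195312), (91.95962524414062, 102.34464263916016), 81.38652038574219) 171 [ 550.17659547 -215.91955701   75.59815189]
[[   0.     -0.97   -0.25   70.42]
 [   1.      0.      0.     -0.79]
 [  -0.     -0.25    0.97 -170.74]
 [   0.      0.      0.      1.  ]] 275.9851177469544
[-4.37051693e+02 -4.19527315e+02 -1.22331711e-01]
```

Call:
move_arm(motion=[[60, -0.43, -0.42, 0, 0], [60, -0.43, -0.42, 0, 0], [60, -0.43, -0.42, 0, 0], [60, -0.43, -0.42, 0, 0], [60, -0.43, -0.42, 0, 0], [60, -0.43, -0.42, 0, 0], [60, -0.43, -0.42, 0, 0], [60, -0.43, -0.42, 0, 0], [60, -0.43, -0.42, 0, 0], [60, -0.43, -0.42, 0, 0]])

```text
time_s: 1.35
position: [456.8, 26.1, 213.8]
orientation: [[-0.96, 0.281, 0.0], [0.281, 0.96, 0.0], [0.0, 0.0, -1.0]]
ft_force: [0.3, 0.5, -0.1]
grip_width: 60.0
gripper_force: 0.0
```

Call:
move_arm(motion=[[60, 0, 0, 0.4, 0], [60, 0, 0, 0.3, 0], [60, 0, 0, 0, 0], [60, 0, 0, 0, 0]])

```text
time_s: 1.85
position: [456.9, 28.1, 144.9]
orientation: [[-0.96, 0.281, 0.002], [0.281, 0.96, 0.0], [-0.001, 0.001, -1.0]]
ft_force: [-0.1, -0.5, 0.3]
grip_width: 59.9
gripper_force: 0.0
```

```bash
cat >> h.py <<'E'
def sel(n,c,r,z0,z1):
    P=cloud(n).reshape(-1,3); return P[(np.hypot(*(P[:,:2]-c).T)<r)&(P[:,2]>z0)&(P[:,2]<z1)]
def circ(Q):
    return cv2.minEnclosingCircle(Q[:,:2].astype(np.float32).reshape(-1,1,2))
E
python3 - <<'E'
from h import *
p,d=grab('wrist'); cv2.imwrite('pics/w1.png',p[:,:,::-1])
s=telemetry.state(); print(s['time_s'],s['position'],s['ft_force'],s['grip_width'])
for a in((50,8,16),(30,32,42)):
    Q=sel('wrist',[462,26],*a); print(circ(Q),len(Q),Q[:,2].mean(),Q.mean(0))
E
```

```text
1.9 [457.23763343  28.21537371 145.23402413] [0.22660414 0.29358225 0.21604701] 60.137551934843295
((462.3493347167969, 22.136533737182617), 34.97153091430664) 2163 12.05180273863328 [459.71979132  22.83898978  12.05180274]
((462.2602844238281, 22.029842376708984), 14.902820587158203) 609 36.16901626216689 [461.78349798  22.14885005  36.16901626]
```

View pics/w1.png

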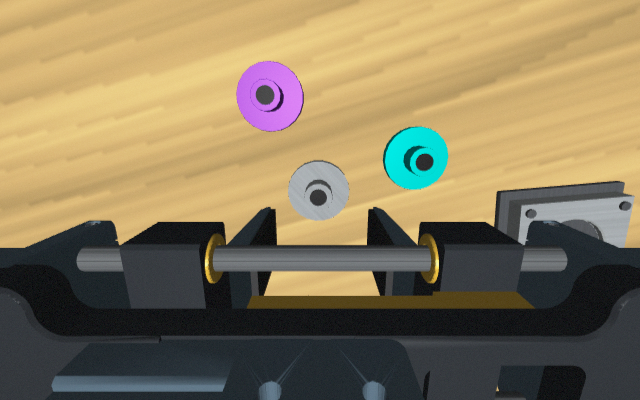

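The wrist view shows the grey round blank at (318,190) between the fingers, well clear of the purple (270,96) and turquoise (415,158) ones. Its centre is (462.3, 22.1), with measured radii 35 and 14.9 mm, as they should be.

Call:
move_arm(motion=[[60, -0.066, -0.045, 0.3, 0], [60, 0, 0, 0.4, 0], [60, 0, 0, 0.3, 0], [60, 0, 0, 0.2, 0], [60, 0, 0, 0.1, 0], [60, 0, 0, 0, 0], [60, 0, 0, 0, 0]])

```text
time_s: 2.78
position: [462.3, 21.9, 14.9]
orientation: [[-0.96, 0.281, 0.002], [0.281, 0.96, 0.0], [-0.002, 0.001, -1.0]]
ft_force: [0.1, -0.2, 0.0]
grip_width: 59.9
gripper_force: 0.0
```

Call:
move_arm(motion=[[20, 0, 0, 0, 0], [20, 0, 0, 0, 0], [20, 0, 0, 0, 0], [20, 0, 0, 0, 0], [20, 0, 0, 0, 0], [20, 0, 0, 0, 0]], newtons=35)

```text
time_s: 3.52
position: [461.5, 21.9, 14.1]
orientation: [[-0.96, 0.281, 0.0], [0.281, 0.96, 0.0], [-0.0, 0.0, -1.0]]
ft_force: [0.1, 1.5, 3.6]
grip_width: 29.2
gripper_force: 35.0
```

Call:
move_arm(motion=[[20, 0, 0, -0.1, 0], [20, 0, 0, -0.3, 0], [20, 0, 0, -0.4, 0], [20, 0, 0, -0.4, 0], [20, 0, 0, -0.1, 0], [20, 0, 0, 0, 0]])

```text
time_s: 4.28
position: [460.8, 21.7, 143.5]
orientation: [[-0.96, 0.281, -0.001], [0.281, 0.96, -0.0], [0.0, -0.0, -1.0]]
ft_force: [-0.3, -0.0, -3.4]
grip_width: 29.1
gripper_force: 35.0
```

Call:
move_arm(motion=[[20, -0.155, 0.355, -0.05, 0], [20, -0.155, 0.355, -0.05, 0], [20, -0.155, 0.355, -0.05, 0], [20, -0.155, 0.355, -0.05, 0], [20, -0.155, 0.355, 0, 0], [20, -0.155, 0.355, 0, 0], [20, -0.155, 0.355, 0, 0], [20, -0.155, 0.355, 0, 0], [20, 0, 0, 0, 0], [20, 0, 0, 0, 0]])

```text
time_s: 5.52
position: [658.7, 258.7, 161.1]
orientation: [[-0.96, 0.281, -0.005], [0.281, 0.96, -0.002], [0.004, -0.004, -1.0]]
ft_force: [-0.7, -0.4, -3.8]
grip_width: 29.5
gripper_force: 35.0
```

Run:
```python
from h import *
p,d=grab('wrist'); cv2.imwrite('pics/w2.png',p[:,:,::-1])
s=telemetry.state(); print(s['time_s'],s['position'],s['ft_force'],s['grip_width'])
Q=sel('wrist',[602,277],45,20,26); print('floor',circ(Q),len(Q),np.median(Q[:,2]))
Q=sel('wrist',[602,277],100,28,32); print('plate',cv2.minAreaRect(Q[:,:2].astype(np.float32)),len(Q))
```

```text
5.575 [658.83958191 258.5057817  161.96278987] [-0.41215078  0.79284871 -3.74618307] 29.19561463529212
floor ((604.6765747070312, 277.065673828125), 38.07469177246094) 3875 23.147647185310802
plate ((616.7984008789062, 274.7425842285156), (120.23838806152344, 145.1580810546875), 78.72293853759766) 7942
```

View pics/w2.png

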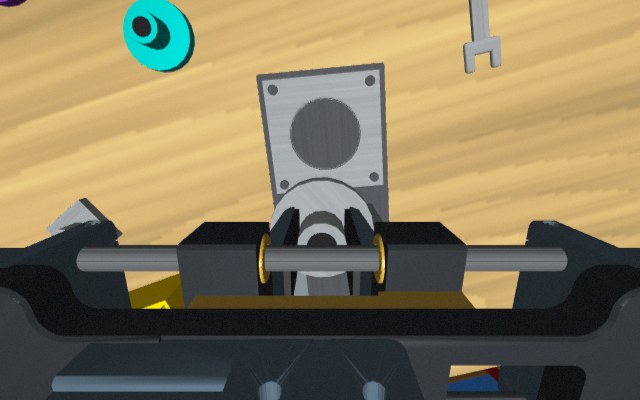

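The view shows the recess at (325,133) unobstructed, with a fitted radius of 38.1 mm. The held blank is at (322,230). I'll check its offset in the hand.

Run:
```python
from h import *
from scipy.optimize import least_squares
f=np.load('wrist.npz');P=cloud('wrist');zb=f['pos'][2]
m=(np.hypot(P[...,0]-f['pos'][0],P[...,1]-f['pos'][1])<45)&(abs(P[...,2]-(zb-2))<3)
m=cv2.morphologyEx(m.astype(np.uint8),cv2.MORPH_OPEN,np.ones((3,3)))>0
Q=P[m]; print(m.sum(),np.median(Q[:,2]))
L=(Q-f['pos'])@f['R']   # tool coords
a=np.degrees(np.arctan2(L[:,1],L[:,0]))
E=[]
for b in range(-90,90,4):
    k=(a>=b)&(a<b+4)
    if k.sum()>5: i=np.argmax(np.hypot(L[k,0],L[k,1])); E.append(L[k][i])
E=np.array(E); 
r=least_squares(lambda c:np.hypot(E[:,0]-c[0],E[:,1]-c[1])-35,[0,0],loss='soft_l1'); print(len(E),r.x,np.round(r.fun,1))
print('go tool',(np.array([604.7,277.1,0])-f['pos'])@f['R'])
```

```text
2749 158.97121681729644
43 [-1.0621321  -0.78316642] [-0.8 -0.6 -0.2 -0.4 -0.4 -0.4  0.1 -0.2 -0.3 -0.   0.   0.1 -0.1  0.
  0.3 -0.1  0.1  0.   0.3  0.1  0.2  0.1  0.4  0.3  0.2 -0.   0.2  0.1
 -0.1 -0.1  0.   0.  -0.1 -0.2 -0.1  0.1 -0.2 -0.3 -0.4 -0.2 -0.5 -0.5
 -0.7]
go tool [ 56.32770384   3.06757919 161.31790395]
```

Call:
move_arm(motion=[[20, 0.2, 0.012, 0, 0], [20, 0.2, 0.012, 0, 0], [20, 0.178, 0.012, 0, 0], [20, 0, 0, 0.3, 0], [20, 0, 0, 0.4, 0], [20, 0, 0, 0.3, 0], [20, 0, 0, 0, 0], [20, 0, 0, 0, 0], [20, 0, 0, 0, 0]])

```text
time_s: 6.7
position: [606.8, 279.6, 66.0]
orientation: [[-0.96, 0.281, 0.003], [0.281, 0.96, 0.002], [-0.003, 0.002, -1.0]]
ft_force: [0.5, -0.2, -3.1]
grip_width: 28.9
gripper_force: 35.0
```

Run:
```python
from h import *
s=telemetry.state(); print(s['time_s'],s['position'],np.round(s['orientation'],3).tolist())
out=[]
for n,c in(('scene',(410,192)),('side',(301,268))):
    p,d=grab(n); x,y=c; out.append(cv2.resize(p[y-38:y+38,x-40:x+40,::-1],None,fx=5,fy=5,interpolation=cv2.INTER_CUBIC))
cv2.imwrite('pics/c3.png',np.hstack(out))
```

```text
6.7 [606.76568918 279.61932314  66.01586536] [[-0.96, 0.281, 0.003], [0.281, 0.96, 0.002], [-0.003, 0.002, -1.0]]
```

View pics/c3.png

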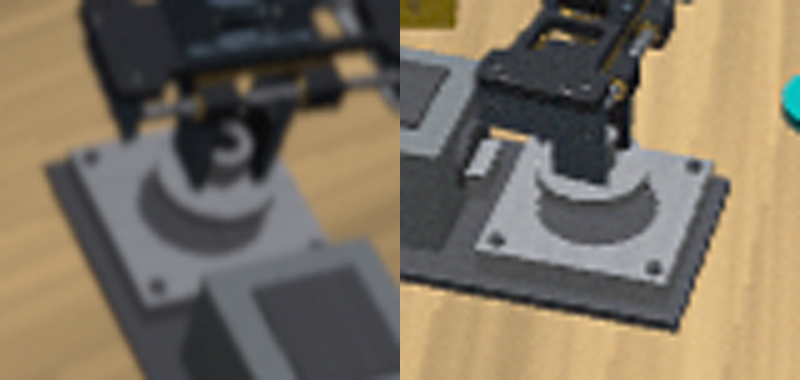

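The blank hovers over the recess in both views. I'll let the arm settle and re-read the pose.

Call:
move_arm(motion=[[20, 0, 0, 0, 0], [20, 0, 0, 0, 0], [20, 0, 0, 0, 0], [20, 0, 0, 0, 0]])

```text
time_s: 7.3
position: [605.6, 279.2, 63.9]
orientation: [[-0.96, 0.281, -0.0], [0.281, 0.96, 0.0], [0.0, 0.0, -1.0]]
ft_force: [-0.4, 0.8, -3.4]
grip_width: 29.3
gripper_force: 35.0
```

Run:
```python
from h import *
L=[]
for i in range(3):
    grab('side'); s=telemetry.state(); print(np.round(s['position'],2),np.round(s['orientation'],4)[:2,2])
P=cloud('side')
for n in ('scene','side'):
    grab(n)
    Q=sel(n,[604,278],45,61,67); print(len(Q),circ(Q) if len(Q) else '')
```

```text
[605.61 279.24  63.91] [-0.0001  0.0001]
[605.62 279.22  63.88] [-0.0001  0.    ]
[605.61 279.23  63.9 ] [-0.0001  0.0001]
85 ((609.3726806640625, 278.36383056640625), 34.10700988769531)
68 ((605.3682861328125, 281.75616455078125), 34.20490264892578)
```

Call:
move_arm(motion=[[20, 0.013, -0.016, 0, 0], [20, 0, 0, 0.05, 0], [20, 0, 0, 0.05, 0], [20, 0, 0, 0.04, 0], [20, 0, 0, 0.02, 0], [20, 0, 0, 0, 0], [20, 0, 0, 0, 0], [20, 0, 0, 0, 0], [20, 0, 0, 0, 0]])

```text
time_s: 8.68
position: [604.0, 278.1, 48.1]
orientation: [[-0.96, 0.281, 0.0], [0.281, 0.96, 0.0], [-0.0, 0.0, -1.0]]
ft_force: [-0.6, -0.4, -3.2]
grip_width: 29.2
gripper_force: 35.0
```

Call:
move_arm(motion=[[20, 0, 0, 0.02, 0], [20, 0, 0, 0.02, 0], [20, 0, 0, 0.02, 0], [20, 0, 0, 0.015, 0], [20, 0, 0, 0, 0], [20, 0, 0, 0, 0], [20, 0, 0, 0, 0], [20, 0, 0, 0, 0]])

```text
time_s: 9.68
position: [604.0, 278.1, 40.5]
orientation: [[-0.96, 0.281, 0.0], [0.281, 0.96, 0.0], [-0.0, 0.0, -1.0]]
ft_force: [0.5, 0.0, -3.2]
grip_width: 29.2
gripper_force: 35.0
```

No contact at bottom height ≈26 mm, below the plate top, so the blank is inside the recess.

Call:
move_arm(motion=[[20, 0, 0, 0.01, 0], [20, 0, 0, 0.01, 0], [20, 0, 0, 0.008, 0], [20, 0, 0, 0, 0], [20, 0, 0, 0, 0], [20, 0, 0, 0, 0]])

```text
time_s: 10.42
position: [604.0, 278.1, 37.7]
orientation: [[-0.96, 0.281, 0.0], [0.281, 0.96, 0.0], [-0.0, 0.0, -1.0]]
ft_force: [0.0, 0.5, -4.3]
grip_width: 29.3
gripper_force: 35.0
```

Call:
move_arm(motion=[[20, 0, 0, 0.005, 0], [20, 0, 0, 0, 0], [20, 0, 0, 0, 0], [20, 0, 0, 0, 0]])

```text
time_s: 10.92
position: [604.0, 278.1, 37.2]
orientation: [[-0.96, 0.281, 0.0], [0.281, 0.96, 0.0], [-0.0, 0.0, -1.0]]
ft_force: [0.9, -0.3, -3.2]
grip_width: 29.0
gripper_force: 35.0
```

Call:
move_arm(motion=[[20, 0, 0, 0.005, 0], [20, 0, 0, 0, 0], [20, 0, 0, 0, 0], [20, 0, 0, 0, 0]])

```text
time_s: 11.42
position: [604.0, 278.1, 37.2]
orientation: [[-0.96, 0.281, 0.0], [0.281, 0.96, 0.0], [-0.0, 0.0, -1.0]]
ft_force: [-1.2, -1.3, 3.0]
grip_width: 29.3
gripper_force: 35.0
```

Floor contact: the force went from −3.4 to +3 N at z = 37.2, as predicted. I'll release and rise.

Call:
move_arm(motion=[[34, 0, 0, 0, 0], [40, 0, 0, 0, 0], [46, 0, 0, 0, 0], [50, 0, 0, 0, 0], [50, 0, 0, 0, 0]])

```text
time_s: 12.05
position: [604.0, 278.1, 36.6]
orientation: [[-0.96, 0.281, 0.0], [0.281, 0.96, 0.0], [-0.0, 0.0, -1.0]]
ft_force: [-0.1, -0.5, 0.6]
grip_width: 49.7
gripper_force: 0.0
```

Call:
move_arm(motion=[[50, 0, 0, -0.1, 0], [50, 0, 0, -0.2, 0], [50, 0, 0, -0.4, 0], [50, 0, 0, -0.4, 0], [50, 0, 0, -0.1, 0], [50, 0, 0, 0, 0], [50, 0, 0, 0, 0], [50, 0, 0, 0, 0]])

```text
time_s: 13.05
position: [603.2, 277.7, 154.9]
orientation: [[-0.96, 0.281, -0.003], [0.281, 0.96, -0.001], [0.002, -0.002, -1.0]]
ft_force: [0.3, -0.0, -0.6]
grip_width: 50.2
gripper_force: 0.0
```

Run:
```python
from h import *
p,d=grab('wrist'); cv2.imwrite('pics/w4.png',p[:,:,::-1])
s=telemetry.state(); print(s['time_s'],s['position'],s['ft_force'],s['grip_width'])
Q=sel('wrist',[604.5,277.5],42,32,38); print('disc',circ(Q),len(Q),np.percentile(Q[:,2],[10,50,90]),np.linalg.lstsq(np.c_[Q[:,:2]-Q[:,:2].mean(0),np.ones(len(Q))],Q[:,2],rcond=None)[0])
Q=sel('wrist',[604.5,277.5],25,52,66); print('hub',circ(Q),Q[:,2].mean())
Q=sel('wrist',[602,277],60,27,31.5); print('plate',np.median(Q[:,2]))
# pedal from scene: axis yaw and pad
p,d=grab('scene'); P=cloud('scene').reshape(-1,3);c=p.reshape(-1,3)
m=(np.hypot(*(P[:,:2]-[551,-222]).T)<60)&(c.max(1)<70)&(P[:,2]>60)
print('tread',cv2.minAreaRect(P[m][:,:2].astype(np.float32)),P[m].mean(0),m.sum())
print(np.linalg.lstsq(np.c_[P[m][:,:2]-P[m][:,:2].mean(0),np.ones(m.sum())],P[m][:,2],rcond=None)[0])
```

```text
13.1 [603.39044051 277.77724845 155.18609456] [ 0.0974079  -0.12374752  0.05182476] 50.21188724017185
disc ((602.0089721679688, 277.273193359375), 37.47544479370117) 2373 [34.15306577 35.08809497 36.02395902] [ 1.80422466e-03 -5.07183239e-05  3.50793032e+01]
hub ((604.4537353515625, 277.183349609375), 14.895787239074707) 59.049775052863126
plate 30.062933971875395
tread ((551.8106689453125, -221.6430206298828), (81.05408477783203, 73.86962127685547), 77.09557342529297) [ 552.58953571 -222.06944589   75.06059944] 839
[-2.55877671e-01  6.26522793e-02  7.50605994e+01]
```

View pics/w4.png

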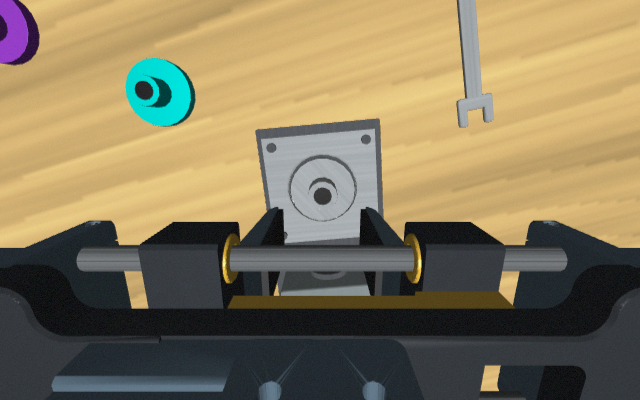

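The blank is seated: the picture shows it at (322,188), concentric in the recess. Disc top measures 35.1 mm and hub top 59 mm, with no tilt. Next, check the can's clearance for the pedal push.

Run:
```python
from h import *
for v in(233,238): print(world('scene',136,v).round())
```

```text
[ 467. -450.  140.]
[ 481. -454.  139.]
```

Call:
move_arm(motion=[[0, -0.09, -0.495, -0.02, 0], [0, -0.09, -0.495, 0, 0], [0, -0.09, -0.495, 0, 0], [0, -0.09, -0.495, 0, 0], [0, -0.09, -0.495, 0, 0], [0, -0.09, -0.495, 0, 0], [0, -0.09, -0.495, 0, 0], [0, -0.09, -0.495, 0, 0], [0, -0.09, -0.495, 0, 0], [0, -0.09, -0.495, 0, 0]], newtons=10)

```text
time_s: 14.4
position: [550.8, -223.9, 158.3]
orientation: [[-0.96, 0.281, -0.0], [0.281, 0.96, 0.0], [0.0, 0.0, -1.0]]
ft_force: [0.8, 0.4, -0.2]
grip_width: 0.6
gripper_force: 0.0
```

Call:
move_arm(motion=[[0, 0, 0, 0, 0], [0, 0, 0, 0, 0], [0, 0, 0, 0, 0], [0, 0, 0, 0, 0]])

```text
time_s: 14.9
position: [551.5, -221.1, 158.7]
orientation: [[-0.96, 0.279, 0.0], [0.279, 0.96, 0.0], [0.0, 0.0, -1.0]]
ft_force: [-0.3, 0.3, -0.7]
grip_width: 0.3
gripper_force: 0.0
```

Call:
move_arm(motion=[[0, 0, 0, 0.3, 0], [0, 0, 0, 0.3, 0], [0, 0, 0, 0.1, 0], [0, 0, 0, 0.05, 0], [0, 0, 0, 0.05, 0], [0, 0, 0, 0.05, 0], [0, 0, 0, 0.05, 0], [0, 0, 0, 0.05, 0], [0, 0, 0, 0.05, 0], [0, 0, 0, 0, 0]])

```text
time_s: 16.15
position: [549.4, -222.0, 60.6]
orientation: [[-0.96, 0.281, -0.003], [0.281, 0.96, 0.001], [0.003, -0.0, -1.0]]
ft_force: [-7.1, 1.3, 13.0]
grip_width: 0.8
gripper_force: 6.2
```

Call:
move_arm(motion=[[0, 0, 0, 0.04, 0], [0, 0, 0, 0.04, 0], [0, 0, 0, 0.02, 0], [0, 0, 0, 0, 0], [0, 0, 0, 0, 0]])

```text
time_s: 16.77
position: [548.5, -221.8, 51.1]
orientation: [[-0.96, 0.281, -0.005], [0.281, 0.96, 0.001], [0.005, -0.0, -1.0]]
ft_force: [-10.2, 2.3, 15.9]
grip_width: 0.2
gripper_force: 7.6
```

Call:
move_arm(motion=[[0, 0, 0, 0.02, 0], [0, 0, 0, 0.02, 0], [0, 0, 0, 0.01, 0], [0, 0, 0, 0, 0], [0, 0, 0, 0, 0]])

```text
time_s: 17.4
position: [548.1, -221.8, 47.5]
orientation: [[-0.96, 0.28, -0.005], [0.28, 0.96, 0.001], [0.005, -0.001, -1.0]]
ft_force: [-11.6, 2.0, 25.1]
grip_width: 0.2
gripper_force: 12.1
```

At the stop: the force rises steeply. I'll press slightly more and hold for just over a second.

Call:
move_arm(motion=[[0, 0, 0, 0.01, 0], [0, 0, 0, 0, 0], [0, 0, 0, 0, 0], [0, 0, 0, 0, 0]])

```text
time_s: 17.9
position: [548.2, -221.8, 47.4]
orientation: [[-0.96, 0.28, -0.005], [0.28, 0.96, 0.001], [0.005, -0.001, -1.0]]
ft_force: [-13.0, 3.8, 29.7]
grip_width: 0.5
gripper_force: 14.6
```

Run:
```python
from h import *
p,d=grab('scene'); P=cloud('scene'); p0=sel('scene',[590,-230],25,20,80); print('pedal mid z',p0[:,2].mean(), 'slope',np.linalg.lstsq(np.c_[p0[:,:2]-p0[:,:2].mean(0),np.ones(len(p0))],p0[:,2],rcond=None)[0])
Q=sel('scene',[604.5,277],90,38,52); print('ram pts',len(Q),Q.mean(0))
```

```text
pedal mid z 42.438720999786995 slope [-0.21996268  0.04862683 42.438721  ]
ram pts 120 [635.27552409 269.41484424  46.45540304]
```

Call:
move_arm(motion=[[0, 0, 0, 0, 0], [0, 0, 0, 0, 0], [0, 0, 0, 0, 0], [0, 0, 0, 0, 0]])

```text
time_s: 18.45
position: [548.1, -221.7, 47.4]
orientation: [[-0.96, 0.28, -0.005], [0.28, 0.96, 0.001], [0.005, -0.001, -1.0]]
ft_force: [-14.7, 4.0, 30.5]
grip_width: 0.3
gripper_force: 14.6
```

z stays at 47.4 however much more is commanded, so the pedal is at its stop. The ram is forward and it has been held about 1.2 s. I'll release smoothly.

Call:
move_arm(motion=[[0, 0, 0, -0.06, 0], [0, 0, 0, -0.08, 0], [0, 0, 0, -0.08, 0], [0, 0, 0, -0.1, 0], [0, 0, 0, -0.2, 0], [0, 0, 0, -0.4, 0], [0, 0, 0, -0.2, 0], [0, 0, 0, 0, 0], [0, 0, 0, 0, 0], [0, 0, 0, 0, 0]])

```text
time_s: 19.7
position: [550.6, -222.0, 153.4]
orientation: [[-0.96, 0.281, -0.002], [0.281, 0.96, 0.001], [0.002, 0.0, -1.0]]
ft_force: [0.7, -0.4, 0.3]
grip_width: 0.4
gripper_force: 0.0
```

Run:
```python
from h import *
p,d=grab('scene'); P=cloud('scene').reshape(-1,3);c=p.reshape(-1,3)
cv2.imwrite('pics/end.png',p[:,:,::-1])
m=(np.hypot(*(P[:,:2]-[551,-222]).T)<60)&(c.max(1)<70)&(P[:,2]>60)&(P[:,2]<95)
print(P[m].mean(0),m.sum(),world('scene',241,237))
Q=sel('scene',[604.5,277],90,38,52); print('ram pts',len(Q),Q.mean(0))
Q=sel('scene',[604.5,277],45,32,38); print('disc',len(Q),np.median(Q,0),circ(Q))
Q=sel('scene',[604.5,277],30,55,65); print('hub',Q.mean(0))
```

```text
[ 552.66564479 -222.0016004    74.9502702 ] 838 [ 548.80700433 -221.37964427   74.46581744]
ram pts 37 [610.4529517  270.41353129  45.26175391]
disc 224 [610.93187242 270.5647884   34.69117508] ((604.661865234375, 276.88360595703125), 44.844112396240234)
hub [603.8560693  278.01308078  58.31032882]
```

View pics/end.png

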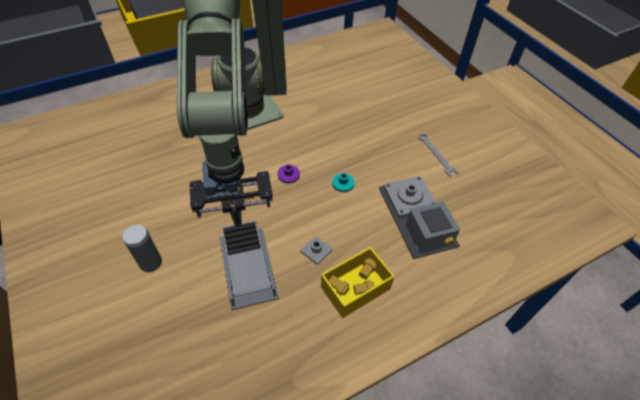

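The picture shows the blank seated in the recess at (411,190) and the pedal back up (mean tread height 75.0 mm, as at the start). The bystanders are where they were, and the arm is clear of everything.

```bash
python3 -c "
from cell import workorder; print(workorder.hand_in())"
```

```text
the job is handed in; nothing more can be done
None
```

The job is handed in at about 20 s: the grey round blank lies flat in the recess, hub up, the pedal was held at its stop for about 1.2 s and came fully back up, and nothing else was moved.

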